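Bring the cup to the topping stop and hold the carousel with the tall shaker facing it

ROBOT

A 7-joint arm with a two-finger parallel gripper is mounted at the origin on the work surface. World frame = base frame: x ahead of the robot, y to its left, z up, the work surface at z = 0. Lengths are in mm, angles in rad, forces in N, time in s.
With the tool pointing down it reaches from about 350 to 900 mm from the base axis. Payload 19.9 kg.
Tool frame: the origin (TCP) lies midway between the tips of the shut fingers; the grasp point (between the pads) lies 19 mm behind it (arm.grip_point_offset is the distance from the TCP to the grasp point, in mm); z points along the fingers, y is the direction in which the jaws open and shut (so a half turn about z gives the same grasp; the last joint's range is limited). The gripper opens to 94 mm and grips with 3 to 60 N. Pads are 16 mm wide; open, the fingers measure 119 mm over their backs; the gripper's body (75 mm by 177 mm) begins 78 mm behind the grasp point.
Start: joints at [-1.337, 0.417, -0.01, 1.614, 0.005, 1.111, -0.053], TCP at [170.188, 601.361, 205.425] pointing down, gripper open.
Joint ranges: [-2.81, 2.81], [-0.39, 2.02], [-1.27, 1.25], [0.06, 2.57], [-1.19, 4.33], [0.19, 2], [-2.82, 2.82]. Speed limits (rad/s): [1.89, 1.89, 2.39, 2.39, 3.01, 3.01, 3.01].

INTERFACE

Orientations are given as [roll, pitch, yaw] about the fixed x, y, z axes, in that order (R = Rz(yaw) Ry(pitch) Rx(roll)).
In Python, from plant import arm gives the robot as it stands. The module is installed in compiled form; this text tells all that it offers.
- The arm moves only by the tool send_rows, never from a script. Its argument "commands" is a list that holds one entry, the list of rows, each a list of 7 numbers: the gripper command: -1 is shut, 1 is fully open, values between are in proportion, then the shift along the tool's x, y, z in mm, then the turn, a rotation vector about the tool's x, y, z in rad. A call has exactly 8 rows; each row is the pose to reach, as a shift and turn from the pose commanded when the call began, along the tool's axes at that moment; what a row does not reach only later rows make up. A row lasts 1/8 s, in which the tool goes at most 62.5 mm and 10.7 degrees, less where a joint would pass 70% of its speed; a pose out of reach is approached as far as the arm can. A call with a gripper value outside its range is refused whole. The fingers move at their own pace and stop on an object; "grip_force" is the grip in N (left out, the last holds). Time passes only in rows, so rows that repeat a pose let the fingers close, or fill a call up. It gives the time, the measured TCP pose, the force and the opening at its end, in the units of the state.
- arm.observe(): the state, without advancing time (a new reading comes with each control period).
- arm.grab_frame(name): name is "side" or "top" or "wrist"; returns (picture, depth): 480x640x3 uint8, red, green, blue; 480x640 float32, mm along the optical axis (not along the pixel's ray), 0 where there is no reading.
- arm.camera_params(name): a dict with "fovy" (degrees; the focal length in pixels is half the picture's height over the tangent of half this angle, whatever the lens; pixels are square), "cx", "cy" (the principal point, pixels), "origin" and "rotation" of the camera in the world; the wrist camera has in their place "hand_eye" (4x4, takes a point from camera to tool coordinates, whose origin is the TCP and whose axes are the flange's). Camera axes: x right, y up, looking along -z (the intrinsics and any distortion apply to the point x, -y, -z); pixel columns grow to the right and rows downward; lengths in mm; the calibration is good to about 2 mm. The wrist camera is an equidistant fisheye: a pixel r from the principal point sees the ray r / f radians off the axis. A picture is of the moment at which its call begins: read the wrist's pose just before it. camera_params takes no time and is no camera call.
- arm.finish_job(): hands the job in, once; it reports no verdict.
The state is a dict: "time_s": time; "joint_pos": joint angles; "joint_velocities": joint speeds; "effort": joint torques, N m; "position": TCP position; "eef_rot": TCP orientation; "force": force on the tool from outside, world axes, zero at the start; "wrist_torque": the same for the moment, N m; "opening": finger opening in mm.
Only numpy, scipy, OpenCV 4.12 (cv2) and the standard library are available. Lean on these libraries where they do the work, as an engineer would, in place of code of your own. Each camera call takes 0.05 s, during which the arm holds its last target. There are 200 camera calls.

TASK

First slide the paper cup's carrier along its rail until it clicks into the stop in front of the shaker carousel. Then turn the carousel until its one tall shaker squarely faces the cup, and finish while still gripping the carousel, for instance by its centre knob, holding it still for the barista. Leave the cup in its stop and everything else standing where it is.

Things in the scene. Friction and masses are not known exactly. Their poses are not given: they have to be found in the camera images.
- station: Fixed topping station. Origin: on the table, on the carousel's upright axis; its -x points from the carousel to the rail (towards the robot at yaw 0), its y runs along the rail. The rail, an aluminium channel 64 mm wide, 34 mm tall with 40 mm tall black end blocks, lies at x = -150 mm, y = -285 to +155 mm in this frame. A small black pointer at y = 0 marks the carousel's front.
- carrier (a joint): Travel of the cup carrier along the rail, m, 0 to 0.175, growing towards the station's +y. It starts at 0 to 0.06. The stop is at 0.140: a sprung ball clicks in there and takes about 4 N to leave; pushed clearly further, the carrier clicks out again. Elsewhere about 1.5 N of friction: it stays where it is left.
- carrier_post (a point): Upright round steel post to move the carrier by: 18 mm in diameter, 46 to 106 mm above the table, with a 26 mm wide, 6 mm thick black cap on top. This point is on its axis, 76 mm above the table. The carrier's black plate is 80 mm across the rail, its top 46 mm above the table, and reaches 25 mm behind the post and 140 mm ahead of it.
- cup (a point): Centre of the rim of the white paper cup that is fixed in the carrier: 78 mm wide, rim 131 mm above the table, 95 mm from the post towards the station's +y.
- carrier_post_at_stop (a point): Fixed point of the station: where carrier_post is when the carrier sits in the stop (the cup is then right in front of the carousel).
- carousel_angle (a joint): Angle of the carousel about its upright axis, rad, growing anticlockwise seen from above; it turns endlessly both ways. At 0 or any whole turn (6.283) the tall shaker faces the cup stop. It starts at 0.9 to 5.38, so the shorter way may be either. Friction about 0.07 N m: it stays where it is left.
- carousel: The turning carousel: deck, five shakers, centre post and knob in one. Origin: on its axis at the deck's underside, 43 mm above the table; its own -x points to the tall shaker.
- knob (a point): The carousel's centre knob: a round dark wooden cylinder, 40 mm in diameter, 45 mm tall, on the carousel's axis and turning with it. This point is its centre, 190 mm above the table; it spans 168 to 213 mm. An 18 mm steel post carries it. Nothing else of the station is higher than 151 mm.
- tall_shaker (a point): Centre of the one tall shaker: steel, 52 mm wide (lid 55), domed black lid, 53 to 151 mm above the table; this point at 103 mm. Fixed on the round wooden deck (216 mm wide, top 53 mm above the table), 75 mm from the carousel axis. Four short flat-lidded steel shakers, tops 101 mm above the table, stand with it, 72 degrees apart.
- front_place (a point): Fixed point of the station, 75 mm from the carousel axis towards the cup stop: where tall_shaker is when the tall shaker faces the cup squarely.
- tamper: A dark steel tamper standing upright, 58 mm wide, 92 mm tall. Bystander: leave it where it is. Origin: centre of its underside.
- milk_jug: An open steel milk jug with a loop handle, 90 mm wide, 95 mm tall. Bystander: leave it where it is. Origin: centre of its underside.
- espresso_cup: A white ceramic espresso cup, 62 mm wide, 58 mm tall. Bystander: leave it where it is. Origin: centre of its underside.
- saucer_stack: A stack of white saucers, 132 mm wide, 36 mm tall. Bystander: leave it where it is. Origin: centre of its underside.
- dosing_cup: An open steel dosing cup, 60 mm wide, 55 mm tall. Bystander: leave it where it is. Origin: centre of its underside.
- portafilter: A portafilter lying flat, round 68 mm steel head (origin under it), black handle reaching to 180 mm along its own -x. Bystander: leave it where it is. Origin: centre of its underside.
- leveller: A round wooden disc, 58 mm wide, 26 mm tall. Bystander: leave it where it is. Origin: centre of its underside.

How it is judged (in metres and radians):
On the way, in this order (a step that is already met when the one before it is completed fails the run):
1. the cup carrier sits in the stop in front of the carousel (value of joint carrier between 0.135 and 0.145 m), for 0.2 s.
2. the tall shaker faces the cup, with the carrier still in its stop (all of step 1 and horizontal distance between tall_shaker and front_place below 0.009 m), for 0.2 s.
At the end, for the whole second after the job is handed in: The carrier is in its stop (joint 0.140 within 5 mm), the tall shaker is within 9 mm (about 7 degrees) of the place facing the cup, the carousel does not turn (under 0.05 rad/s), the fingers are on the carousel with more than 1 N, and every bystander is within 30 mm of where it started (all of step 2 and velocity of joint carousel_angle between -0.05 and 0.05 rad/s and contact force between the fingers and carousel above 1 N and distance of each of tamper, milk_jug, espresso_cup, saucer_stack, dosing_cup, portafilter, leveller from where it was at the start of the episode below 0.03 m); the arm keeps its last pose, push and grip.
It fails at once if a bystander is pushed away or knocked over (distance of any of tamper, milk_jug, espresso_cup, saucer_stack, dosing_cup, portafilter, leveller from where it was at the start of the episode above 0.03 m or angle between any of tamper, milk_jug, espresso_cup, saucer_stack, dosing_cup, portafilter, leveller's own z axis and vertical above 0.5 rad).
It also fails if it takes over 67 s, if anything falls off the work surface, if the arm or the gripper's body presses on something with over 40 N, if the wrist force passes 120 N, or if a joint passes its speed limit or range.

## Working session

There is one attempt and no reset: what is moved stays moved. The work goes in short steps, Python scripts to look and compute and a tool call to move; the robot and the scene stay as the last step left them, time stands still between calls to the robot, and variables do not carry over. Pictures are saved under pics/ and viewed, about 8 in all and at most 12, crops included, and the job is handed in when it is done.

Besides the shell and the picture viewer there is one more tool, called as a command line: name --argument value ..., lists and objects as JSON in quotes. send_rows: Moves the arm, as the interface text tells. Its arguments: {"type":"object","properties":{"commands":{"type":"array"},"grip_force":{"type":"number"}},"required":["commands"]}

```bash
mkdir -p pics; cat > h.py <<'E'
import numpy as np, cv2
from plant import arm
def px2w(name,u,v,z=None,d=None):
    p=arm.camera_params(name); f=240/np.tan(np.radians(p['fovy'])/2)
    r=np.array([(u-p['cx'])/f,-(v-p['cy'])/f,-1.]); o=np.array(p['origin']); R=np.array(p['rotation'])
    w=R@r; t=d if d is not None else (z-o[2])/w[2]
    return o+t*w
E
python3 - <<'E'
from h import *
for n in ('top','side'):
    im,d=arm.grab_frame(n); cv2.imwrite(f'pics/{n}.png',im[:,:,::-1]); np.save(n+'_d.npy',d); np.save(n+'.npy',im)
    print(n,arm.camera_params(n))
print(arm.camera_params('wrist')); print(arm.observe())
E
```

```text
top {'fovy': 51.51216405261716, 'cx': 324.51063040822856, 'cy': 245.04913580964217, 'origin': array([ 497.80633014,   12.82310356, 1308.80482948]), 'rotation': array([ 0.06889463,  0.02804284, -1.59475759])}
side {'fovy': 55.925020245872695, 'cx': 315.3356720641244, 'cy': 235.75424969212435, 'origin': array([412.76603226, 798.53425088, 890.36081651]), 'rotation': array([ 0.80129008,  0.02129141, -2.96453872])}
{'fovy': 65.70646984690485, 'cx': 320.9764854325105, 'cy': 232.20868230119996, 'hand_eye': array([[-4.30346051e-04,  9.67741589e-01,  2.51944500e-01,
         7.33995748e+01],
       [ 9.99998947e-01,  6.72583823e-05,  1.44975129e-03,
         2.13749512e+00],
       [ 1.38603924e-03,  2.51944859e-01, -9.67740599e-01,
        -1.80882825e+02],
       [ 0.00000000e+00,  0.00000000e+00,  0.00000000e+00,
         1.00000000e+00]])}
{'time_s': 0.1, 'joint_pos': array([-1.3365347 ,  0.41788969, -0.01030692,  1.61410583,  0.00468983,
        1.11072858, -0.05301166]), 'joint_velocities': array([-2.96632820e-04, -1.93809912e-03, -3.01154924e-05, -3.36176126e-04,
        4.84677954e-04,  1.71812896e-04, -8.07608617e-04]), 'effort': array([ 1.83700016e-03, -8.52576327e+01,  6.40525986e-01, -4.26688957e+01,
       -4.88318503e-02,  1.65705703e-02,  3.69960719e-05]), 'position': array([170.08662777, 601.05167759, 204.90660505]), 'eef_rot': array([-3.14048771e+00,  7.57174956e-05,  2.86582643e+00]), 'force': array([-0.78098979, -0.46192061,  0.47073194]), 'wrist_torque': array([ 0.0295972 , -0.01398575,  0.00738152]), 'opening': 93.99284022050577}
```

View pics/top.png

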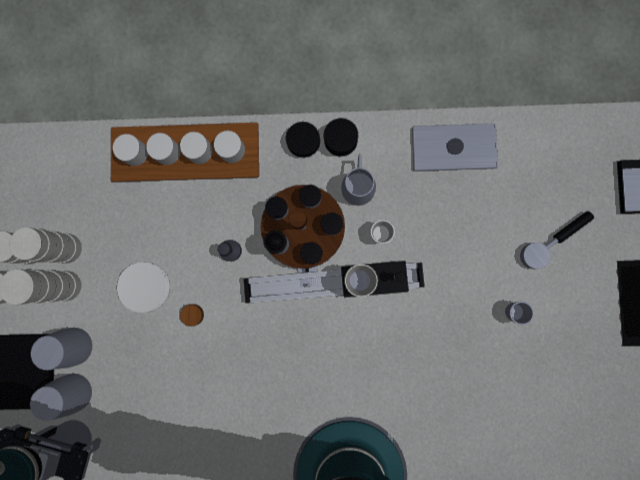

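View pics/side.png

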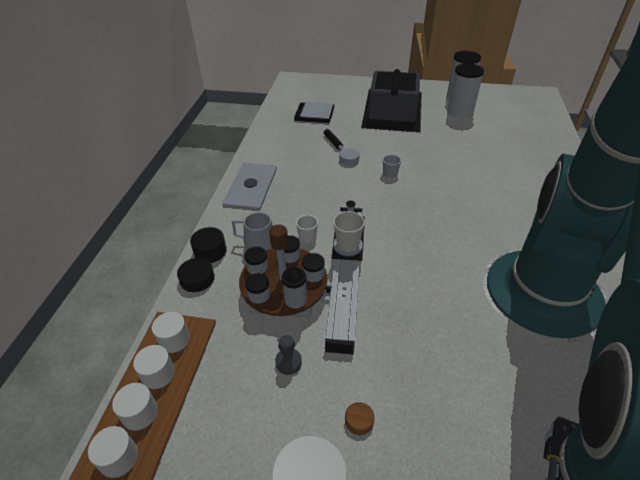

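The top view shows the carousel at about (303,226), the rail running from (247,289) to (421,274), the cup at (360,279) and the post near its right end. The side view shows the tall shaker at (294,285), nearest the tamper.

```bash
sed -i "s/R=np.array(p\['rotation'\])/R=Rotation.from_euler('xyz',p['rotation']).as_matrix()/; 1a from scipy.spatial.transform import Rotation" h.py
python3 - <<'E'
from h import *
for n in ('top','side'):
    d=np.load(n+'_d.npy'); im=np.load(n+'.npy')
    v,u=np.mgrid[0:480,0:640]; p=arm.camera_params(n); f=240/np.tan(np.radians(p['fovy'])/2)
    R=Rotation.from_euler('xyz',p['rotation']).as_matrix()
    P=(np.stack([(u-p['cx'])/f,-(v-p['cy'])/f,-np.ones_like(d)],-1)*d[...,None])@R.T+p['origin']
    P[d==0]=np.nan; np.save(n+'_P.npy',P)
    box=(P[...,0]>350)&(P[...,0]<750)&(P[...,1]>-300)&(P[...,1]<350)
    for lo,hi in ((-5,5),(45,60),(95,110),(124,136),(143,155),(190,220)):
        m=(box&(P[...,2]>lo)&(P[...,2]<hi)).astype(np.uint8)
        k,l,s,c=cv2.connectedComponentsWithStats(m)
        for i in range(1,k):
            if s[i,4]>=8 and lo>0:
                q=P[l==i]; print(n,lo,hi,s[i,4],c[i].round(),q.mean(0).round(),q.min(0).round(),q.max(0).round())
    print(n,'table z',np.nanmedian(P[box&(abs(P[...,2])<15)][:,2]))
im=np.load('top.npy');crop=im[170:310,230:430]
cv2.imwrite('pics/c.png',cv2.resize(crop,None,fx=4,fy=4,interpolation=cv2.INTER_CUBIC)[:,:,::-1])
E
```

```text
top 45 60 3202 [304. 228.] [630.  97.  52.] [528.  -5.  45.] [741. 208.  60.]
top 45 60 65 [358. 198.] [704. -41.  52.] [693. -84.  45.] [730.  -2.  60.]
top 45 60 108 [385. 228.] [ 625. -108.   55.] [ 589. -130.   45.] [645. -70.  60.]
top 45 60 29 [377. 240.] [594. -87.  56.] [ 586. -106.   45.] [610. -72.  60.]
top 45 60 487 [389. 278.] [ 498. -116.   47.] [ 457. -160.   45.] [539. -68.  58.]
top 45 60 16 [348. 268.] [527. -13.  47.] [521. -20.  45.] [531.  -7.  50.]
top 45 60 364 [359. 281.] [494. -40.  52.] [467. -66.  46.] [520. -13.  60.]
top 45 60 10 [343. 281.] [493.   1.  46.] [486.  -1.  45.] [498.   2.  47.]
top 45 60 37 [348. 294.] [461. -10.  47.] [453. -28.  45.] [473.   2.  50.]
top 95 110 379 [310. 195.] [705.  79. 100.] [678.  53.  95.] [732. 105. 106.]
top 95 110 378 [276. 207.] [678. 162. 100.] [651. 137.  95.] [705. 189. 107.]
top 95 110 380 [331. 223.] [634.  27. 100.] [608.   1.  95.] [661.  52. 107.]
top 95 110 382 [311. 253.] [563.  79. 100.] [537.  51.  95.] [591. 105. 107.]
top 95 110 25 [368. 271.] [515. -58. 102.] [494. -72.  96.] [526. -35. 109.]
top 95 
[... 1955 characters left out ...]
626. 103.  97.] [643. 116. 110.]
side 95 110 368 [257. 282.] [678. 169. 101.] [652. 138.  95.] [706. 194. 106.]
side 95 110 95 [295. 292.] [586. 186. 103.] [565. 166.  95.] [614. 194. 110.]
side 124 136 184 [349. 222.] [494. -36. 128.] [456. -76. 124.] [532.   4. 135.]
side 124 136 28 [281. 258.] [633. 113. 130.] [626. 106. 124.] [642. 116. 136.]
side 124 136 98 [294. 284.] [586. 185. 132.] [564. 159. 124.] [615. 196. 136.]
side 143 155 28 [280. 252.] [633. 112. 149.] [627. 103. 143.] [641. 116. 155.]
side 143 155 173 [293. 273.] [590. 169. 147.] [571. 149. 143.] [609. 189. 153.]
side 190 220 297 [278. 233.] [633. 112. 207.] [615.  87. 190.] [655. 127. 216.]
side table z -0.03773607788252775
```

View pics/c.png

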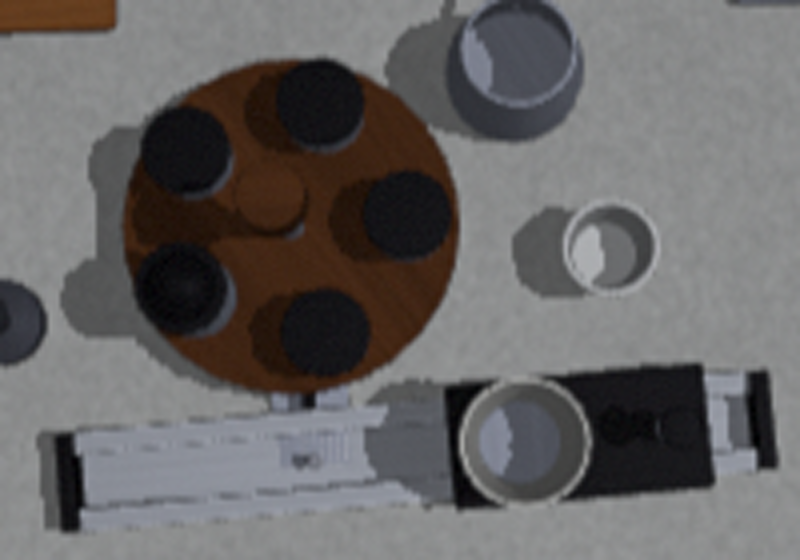

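```bash
cat >> h.py <<'E'
def delta(pos,yaw):
    "shift in tool axes (mm) and turn about tool z to reach a tool-down pose"
    s=arm.observe(); R=Rotation.from_euler('xyz',s['eef_rot']); T=Rotation.from_euler('xyz',[np.pi,0,yaw])
    print('at',s['time_s'],np.round(s['position'],1),np.round(s['eef_rot'],3),'F',np.round(s['force'],1),'open',round(s['opening'],1))
    print('shift',R.inv().apply(np.array(pos)-s['position']).round(1),'turn',(R.inv()*T).as_rotvec().round(3))
E
python3 - <<'E'
from h import *
a=px2w('top',246.75,290.5,40);b=px2w('top',420.5,274.5,40);c=px2w('top',399.75,277,106)
print(a,b,c); d=a-b; print('yaw',np.arctan2(-d[0],d[1]),np.linalg.norm(d))
delta([499,-126,220],1.62)
E
```

```text
[475.0896545  247.61685225  40.        ] [ 505.14646245 -195.12231936   40.        ] [ 499.97161224 -134.46612821  106.        ]
yaw 0.0677842884998713 443.758251512708
at 0.1 [170.1 601.1 204.9] [-3.14   0.     2.866] F [-0.8 -0.5  0.5] open 94.0
shift [-514.5 -610.   -14.4] turn [-1.000e-03  1.000e-03  1.246e+00]
```

send_rows --commands '[[[1,-30,-36,-1,0,0,0.15],[1,-62,-74,-2,0,0,0.3],[1,-94,-111,-4,0,0,0.45],[1,-126,-149,-6,0,0,0.6],[1,-158,-187,-8,0,0,0.75],[1,-190,-225,-10,0,0,0.9],[1,-222,-264,-12,0,0,1.05],[1,-254,-302,-14,0,0,1.2]]]'

```text
time_s: 1.1
position: [332.6, 240.0, 219.5]
eef_rot: [-3.141, -0.0, 1.661]
force: [1.1, 0.9, 0.2]
opening: 94.2
```

```bash
python3 - <<'E'
from h import *
delta([499,-128,220],1.64)
E
```

```text
at 1.1 [332.6 240.  219.5] [-3.141 -0.     1.661] F [1.1 0.9 0.2] open 94.2
shift [-381.4  132.6   -0.6] turn [-0.    -0.     0.021]
```

send_rows --commands '[[[1,-52,18,0,0,0,0.02],[1,-106,37,0,0,0,0.02],[1,-160,56,0,0,0,0.02],[1,-214,75,0,0,0,0.02],[1,-268,94,0,0,0,0.02],[1,-320,112,0,0,0,0.02],[1,-365,128,0,0,0,0.02],[1,-380,133,0,0,0,0.02]]]'

```text
time_s: 2.1
position: [501.1, -126.8, 219.2]
eef_rot: [-3.141, 0.001, 1.643]
force: [-0.5, 0.6, -0.0]
opening: 94.0
```

```bash
cat >> h.py <<'E'
def wrist(z_list=None, pix=None):
    "grab wrist; returns im, depth, function (u,v,z)->world"
    s=arm.observe(); im,d=arm.grab_frame('wrist'); p=arm.camera_params('wrist')
    f=240/np.tan(np.radians(p['fovy'])/2); H=np.array(p['hand_eye']); R=Rotation.from_euler('xyz',s['eef_rot']).as_matrix()
    def ray(u,v):
        x,y=u-p['cx'],v-p['cy']; r=np.hypot(x,y)+1e-9; t=r/f
        w=np.stack([np.sin(t)*x/r,-np.sin(t)*y/r,-np.cos(t)],-1); return w@(R@H[:3,:3]).T
    o=R@H[:3,3]+s['position']
    def onz(u,v,z):
        w=ray(np.asarray(u,float),np.asarray(v,float)); return o+w*((z-o[2])/w[...,2])[...,None]
    def cloud():
        v,u=np.mgrid[0:480,0:640]; x,y=u-p['cx'],v-p['cy']; t=np.hypot(x,y)/f
        w=ray(u*1.,v*1.); P=o+w*(d/np.cos(t))[...,None]; P[d==0]=np.nan; return P
    return im,d,onz,cloud
E
python3 - <<'E'
from h import *
delta([499,-128,220],1.64)
im,d,onz,cloud=wrist(); cv2.imwrite('pics/w1.png',im[:,:,::-1]); P=cloud()
box=(P[...,0]>350)&(P[...,0]<750)&(P[...,1]>-300)&(P[...,1]<350)
for lo,hi in ((98,110),(122,136),(143,156),(195,220)):
    m=(box&(P[...,2]>lo)&(P[...,2]<hi)).astype(np.uint8)
    k,l,s,c=cv2.connectedComponentsWithStats(m)
    for i in range(1,k):
        if s[i,4]>=60:
            q=P[l==i]; print(lo,hi,s[i,4],c[i].round(),q.mean(0).round(),q.min(0).round(),q.max(0).round())
E
```

```text
at 2.1 [ 501.1 -126.8  219.2] [-3.141e+00  1.000e-03  1.643e+00] F [-0.5  0.6 -0. ] open 94.0
shift [-1.  -2.2 -0.8] turn [-0.001  0.001  0.003]
98 110 955 [417.   8.] [567.  65. 102.] [541.  54.  98.] [592.  78. 105.]
98 110 1927 [557.  28.] [705.  81. 102.] [680.  54.  98.] [734. 109. 105.]
98 110 2691 [491.  62.] [634.  29. 102.] [609.   3.  98.] [663.  57. 105.]
98 110 906 [322. 112.] [495. -32. 104.] [462. -69.  98.] [528.  -3. 110.]
122 136 2282 [321. 112.] [495. -34. 130.] [457. -74. 122.] [533.   3. 135.]
```

View pics/w1.png

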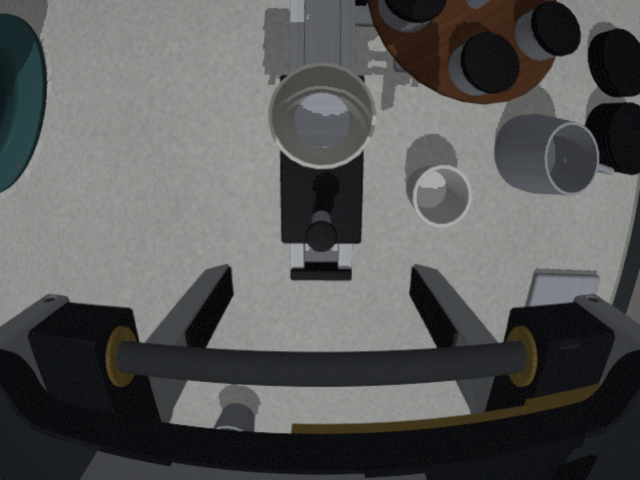

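The wrist view shows the post cap at about (321,237), between the open fingers and ahead of them, and the cup rim at (322,115).

```bash
python3 - <<'E'
from h import *
im,d,onz,cloud=wrist()
print(onz(321,237,106),onz(322,115,131),'rail end block',onz(322,273,40))
delta([501,-130,72],1.64)
E
```

```text
[ 501.79787657 -133.41600432  106.        ] [495.60852383 -36.52987078 131.        ] rail end block [ 506.82024446 -190.23182948   40.        ]
at 2.2 [ 500.8 -125.8  219.1] [-3.141e+00  1.000e-03  1.643e+00] F [ 0.1  0.6 -0.5] open 94.0
shift [-4.000e+00  1.000e-01  1.471e+02] turn [-0.001  0.001  0.003]
```

send_rows --commands '[[[1,-5,0.5,25,0,0,0],[1,-5,0.5,55,0,0,0],[1,-5,0.5,85,0,0,0],[1,-5,0.5,115,0,0,0],[1,-5,0.5,135,0,0,0],[1,-5,0.5,148,0,0,0],[1,-5,0.5,151,0,0,0],[1,-5,0.5,151,0,0,0]]]' --grip_force 30

```text
time_s: 3.2
position: [501.9, -128.9, 68.9]
eef_rot: [3.141, 0.0, 1.646]
force: [1.6, -0.4, 0.5]
opening: 94.2
```

send_rows --commands '[[[-1,0,0,0,0,0,0],[-1,0,0,0,0,0,0],[-1,0,0,0,0,0,0],[-1,0,0,0,0,0,0],[-1,0,0,0,0,0,0],[-1,0,0,0,0,0,0],[-1,0,0,0,0,0,0],[-1,0,0,0,0,0,0]]]'

```text
time_s: 4.2
position: [501.2, -129.0, 68.4]
eef_rot: [-3.141, -0.0, 1.646]
force: [-2.8, 0.0, 3.3]
opening: 24.7
```

```bash
python3 - <<'E'
from h import *
delta([491.5,0,68],1.64)
im,d,onz,cloud=wrist(); cv2.imwrite('pics/w2.png',im[:,:,::-1])
E
```

```text
at 4.2 [ 501.2 -129.    68.4] [-3.141 -0.     1.646] F [-2.8  0.   3.3] open 24.7
shift [ 1.294e+02 -1.000e-01  5.000e-01] turn [-0.001 -0.     0.006]
```

View pics/w2.png

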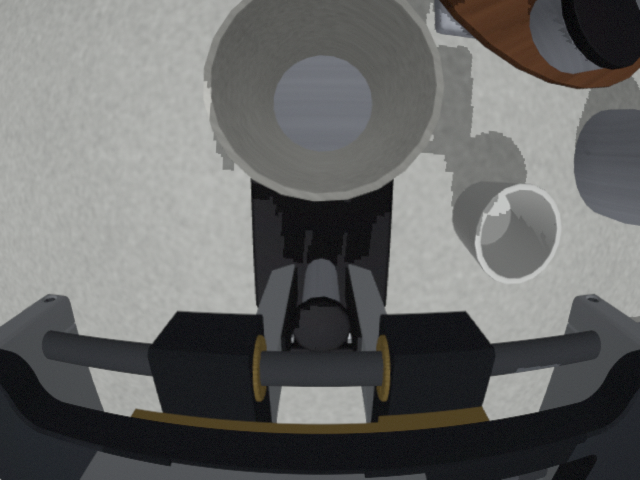

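The fingers are around the post at (322,320), but the opening of 24.7 mm suggests they hold the cap, or are still closing. I'll wait one call.

send_rows --commands '[[[-1,0,0,0,0,0,0],[-1,0,0,0,0,0,0],[-1,0,0,0,0,0,0],[-1,0,0,0,0,0,0],[-1,0,0,0,0,0,0],[-1,0,0,0,0,0,0],[-1,0,0,0,0,0,0],[-1,0,0,0,0,0,0]]]'

```text
time_s: 5.25
position: [501.3, -129.1, 68.4]
eef_rot: [-3.141, -0.0, 1.646]
force: [-5.9, -0.8, 3.5]
opening: 24.5
```

send_rows --commands '[[[-0.3,0,0,0,0,0,0],[-0.3,0,0,0,0,0,0],[-0.3,-3,-1,0,0,0,0],[-0.3,-3,-1,6,0,0,0],[-0.3,-3,-1,13,0,0,0],[-0.3,-3,-1,13,0,0,0],[-1,-3,-1,13,0,0,0],[-1,-3,-1,13,0,0,0]]]'

```text
time_s: 6.25
position: [501.3, -132.1, 55.6]
eef_rot: [3.141, 0.0, 1.646]
force: [3.9, -0.6, -6.5]
opening: 24.9
```

send_rows --commands '[[[-1,0,0,0,0,0,0],[-1,0,0,0,0,0,0],[-1,0,0,0,0,0,0],[-1,0,0,0,0,0,0],[-1,0,0,0,0,0,0],[-1,0,0,0,0,0,0],[-1,0,0,0,0,0,0],[-1,0,0,0,0,0,0]]]'

```text
time_s: 7.25
position: [501.3, -132.1, 55.6]
eef_rot: [3.141, 0.0, 1.646]
force: [4.8, -1.3, -7.1]
opening: 24.5
```

```bash
python3 - <<'E'
from h import *
delta([491.5,0,55],1.64)
im,d,onz,cloud=wrist(); P=cloud()
m=(abs(P[...,2]-129)<6)&(P[...,1]>-90)&(P[...,1]<20)&(abs(P[...,0]-495)<50)
q=P[m]; print('cup',q.min(0),q.max(0))
# post/cap pixel near fingers: depth at centre col
for v in range(295,345,6): print(v,P[v,322].round(), P[v,310].round(),P[v,335].round())
E
```

```text
at 7.25 [ 501.3 -132.1   55.6] [3.141 0.    1.646] F [ 4.8 -1.3 -7.1] open 24.5
shift [1.324e+02 1.000e-01 5.000e-01] turn [0.001 0.    0.006]
cup [456.62682034 -74.61440907 123.00278732] [534.08443426 -10.15721458 134.8436267 ]
295 [ 501. -122.   92.] [ 496. -123.   90.] [ 507. -124.   87.]
301 [ 501. -122.   99.] [ 496. -123.   97.] [ 507. -124.   94.]
307 [ 501. -118.  112.] [ 497. -119.  111.] [ 506. -118.  111.]
313 [ 501. -119.  114.] [ 497. -120.  113.] [ 506. -120.  112.]
319 [ 501. -122.  114.] [ 497. -122.  114.] [ 506. -122.  113.]
325 [ 501. -124.  114.] [ 497. -126.  113.] [ 506. -124.  114.]
331 [ 502. -128.  114.] [ 497. -128.  113.] [ 507. -127.  114.]
337 [ 502. -130.  114.] [ 497. -131.  113.] [ 507. -130.  113.]
343 [ 502. -133.  114.] [ 497. -134.  113.] [ 507. -132.  115.]
```

send_rows --commands '[[[-1,8,0,0,0,0,0],[-1,22,0,0,0,0,0],[-1,38,0,0,0,0,0],[-1,54,0,0,0,0,0],[-1,70,0,0,0,0,0],[-1,86,0,0,0,0,0],[-1,102,0,0,0,0,0],[-1,112,0.5,0,0,0,0]]]'

```text
time_s: 8.3
position: [493.9, -19.7, 55.6]
eef_rot: [3.14, 0.001, 1.647]
force: [8.5, -1.5, -11.6]
opening: 24.8
```

```bash
cat > look.py <<'E'
from h import *
delta([491.5,0,55],1.64)
im,d,onz,cloud=wrist(); cv2.imwrite('pics/w3.png',im[:,:,::-1]); P=cloud(); np.save('w3_P.npy',P)
m=(P[...,0]>440)&(P[...,0]<540)&(P[...,1]>0)&(P[...,1]<170)&(abs(P[...,2]-129)<6)
q=P[m]; print('cup',q.mean(0).round(1),q.min(0).round(1),q.max(0).round(1))
for lo,hi in ((96,107),(143,156)):
    m=((P[...,2]>lo)&(P[...,2]<hi)&(P[...,0]>535)).astype(np.uint8)
    k,l,s,c=cv2.connectedComponentsWithStats(m)
    for i in range(1,k):
        if s[i,4]>=200: q=P[l==i]; print(lo,c[i].round(),q.mean(0).round(),q.min(0).round(),q.max(0).round())
E
python3 look.py
```

```text
at 8.3 [493.9 -19.7  55.6] [3.140e+00 1.000e-03 1.647e+00] F [  8.5  -1.5 -11.6] open 24.8
shift [19.8 -0.9  0.6] turn [0.002 0.001 0.007]
cup [488.9  65.1 130. ] [448.9  37.9 123. ] [526.7 102.3 134.8]
96 [513.  95.] [562.  81. 102.] [537.  55.  96.] [592. 110. 105.]
96 [629.  81.] [629. 104. 102.] [626.  96.  96.] [638. 114. 107.]
96 [610. 231.] [628.  31. 102.] [608.   4.  96.] [658.  58. 105.]
```

View pics/w3.png

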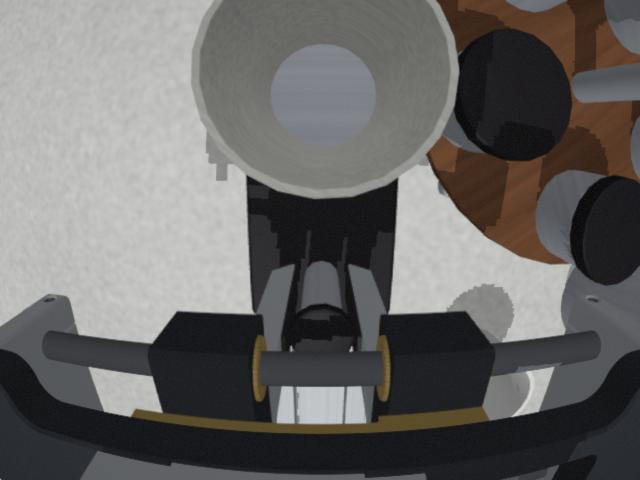

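send_rows --commands '[[[-1,2,0.2,0,0,0,0],[-1,4,0.4,0,0,0,0],[-1,6,0.5,0,0,0,0],[-1,8,0.5,0,0,0,0],[-1,9,0.5,0,0,0,0],[-1,10,0.5,0,0,0,0],[-1,10.5,0.5,0,0,0,0],[-1,11,0.5,0,0,0,0]]]'

```text
time_s: 9.35
position: [493.4, -11.1, 55.7]
eef_rot: [3.14, 0.002, 1.644]
force: [7.8, -12.6, -10.2]
opening: 24.5
```

send_rows --commands '[[[-1,0.2,0,0,0,0,0],[-1,0.4,0,0,0,0,0],[-1,0.6,0,0,0,0,0],[-1,0.8,0,0,0,0,0],[-1,1,0,0,0,0,0],[-1,1.2,0,0,0,0,0],[-1,1.4,0,0,0,0,0],[-1,1.5,0,0,0,0,0]]]'

```text
time_s: 10.35
position: [493.3, -9.9, 55.7]
eef_rot: [3.14, 0.003, 1.644]
force: [7.8, -12.2, -11.2]
opening: 24.6
```

send_rows --commands '[[[-1,0.2,0,0,0,0,0],[-1,0.4,0,0,0,0,0],[-1,0.6,0,0,0,0,0],[-1,0.8,0,0,0,0,0],[-1,1,0,0,0,0,0],[-1,1.2,0,0,0,0,0],[-1,1.4,0,0,0,0,0],[-1,1.5,0,0,0,0,0]]]'

```text
time_s: 11.35
position: [493.1, -7.6, 55.6]
eef_rot: [3.14, 0.002, 1.645]
force: [7.3, -8.3, -9.8]
opening: 25.0
```

send_rows --commands '[[[-1,0.2,0,0,0,0,0],[-1,0.4,0,0,0,0,0],[-1,0.6,0,0,0,0,0],[-1,0.8,0,0,0,0,0],[-1,1,0,0,0,0,0],[-1,1.2,0,0,0,0,0],[-1,1.4,0,0,0,0,0],[-1,1.5,0,0,0,0,0]]]'

```text
time_s: 12.35
position: [493.0, -5.5, 55.6]
eef_rot: [3.14, 0.001, 1.645]
force: [5.9, -3.9, -9.1]
opening: 24.7
```

send_rows --commands '[[[-1,0.2,0,0,0,0,0],[-1,0.4,0,0,0,0,0],[-1,0.6,0,0,0,0,0],[-1,0.8,0,0,0,0,0],[-1,1,0,0,0,0,0],[-1,1.2,0,0,0,0,0],[-1,1.4,0,0,0,0,0],[-1,1.5,0,0,0,0,0]]]'

```text
time_s: 13.35
position: [492.9, -3.6, 55.6]
eef_rot: [3.14, 0.001, 1.646]
force: [7.1, -2.2, -8.8]
opening: 24.9
```

send_rows --commands '[[[-1,0.2,0,0,0,0,0],[-1,0.4,0,0,0,0,0],[-1,0.6,0,0,0,0,0],[-1,0.8,0,0,0,0,0],[-1,1,0,0,0,0,0],[-1,1.2,0,0,0,0,0],[-1,1.4,0,0,0,0,0],[-1,1.5,0,0,0,0,0]]]'

```text
time_s: 14.35
position: [492.7, -1.9, 55.6]
eef_rot: [3.14, 0.0, 1.646]
force: [6.8, -0.8, -8.1]
opening: 24.8
```

```bash
python3 look.py
```

```text
at 14.35 [492.7  -1.9  55.6] [3.14  0.    1.646] F [ 6.8 -0.8 -8.1] open 24.8
shift [ 2.  -1.1  0.6] turn [0.001 0.    0.006]
cup [487.9  77.6 129.9] [447.9   1.  123. ] [525.6 120.  135. ]
96 [565.  13.] [587. 142. 101.] [575. 140.  96.] [609. 146. 107.]
96 [511. 137.] [562.  82. 102.] [537.  55.  96.] [593. 110. 105.]
96 [629. 117.] [629. 104. 101.] [626.  96.  96.] [637. 115. 107.]
96 [607. 260.] [630.  34. 102.] [608.   8.  96.] [662.  58. 105.]
```

```bash
cat > fit.py <<'E'
from h import *
from scipy.optimize import least_squares
P=np.load('w3_P.npy')
q=P[(P[...,2]>129)&(P[...,2]<136)&(P[...,1]>40)&(P[...,1]<170)&(P[...,0]<532)&(P[...,0]>440)][:,:2]
r=least_squares(lambda p:np.hypot(*(q-p[:2]).T)-p[2],[487,92,38],loss='soft_l1'); print('cup',r.x,len(q))
q=P[(P[...,2]>98)&(P[...,2]<106)&(P[...,0]>537)]; print(q[:,1].min(),q[:,1].max())
E
python3 fit.py
```

```text
cup [486.73935576  94.23042912  36.45986542] 7218
7.984160944627462 146.2360778075361
```

send_rows --commands '[[[-1,0.2,0,0,0,0,0],[-1,0.4,0,0,0,0,0],[-1,0.6,0,0,0,0,0],[-1,0.8,0,0,0,0,0],[-1,1,0,0,0,0,0],[-1,1.2,0,0,0,0,0],[-1,1.4,0,0,0,0,0],[-1,1.5,0,0,0,0,0]]]'

```text
time_s: 15.4
position: [492.6, -0.5, 55.6]
eef_rot: [3.14, 0.001, 1.646]
force: [7.2, -1.3, -9.3]
opening: 24.8
```

send_rows --commands '[[[0.2,0,0,0,0,0,0],[0.2,0,0,0,0,0,0],[0.2,0,0,0,0,0,0],[0.2,0,0,0,0,0,0],[0.2,0,0,0,0,0,0],[0.2,0,0,0,0,0,0],[0.2,0,0,0,0,0,0],[0.2,0,0,0,0,0,0]]]'

```text
time_s: 16.4
position: [492.0, -0.4, 55.5]
eef_rot: [-3.142, 0.0, 1.646]
force: [-0.4, -0.6, 0.2]
opening: 56.1
```

```bash
python3 look.py; python3 fit.py
```

```text
at 16.4 [ 4.92e+02 -4.00e-01  5.55e+01] [-3.142  0.     1.646] F [-0.4 -0.6  0.2] open 56.1
shift [ 0.4 -0.5  0.5] turn [-0.     0.     0.006]
cup [488.   75.6 129.8] [448.    0.5 123. ] [532.3 121.5 135. ]
96 [564.  14.] [586. 143. 101.] [574. 140.  96.] [608. 148. 107.]
96 [512. 141.] [562.  82. 102.] [537.  55.  96.] [592. 110. 105.]
96 [630. 120.] [629. 104. 101.] [625.  96.  96.] [638. 114. 107.]
96 [608. 262.] [630.  35. 102.] [608.   9.  96.] [662.  58. 105.]
cup [486.61066827  95.60002581  36.44419146] 7247
8.560373353957516 147.3693941812695
```

send_rows --commands '[[[0.2,0,0,-10,0,0,0],[0.2,0,0,-35,0,0,0],[0.2,0,0,-65,0,0,0],[0.2,0,0,-95,0,0,0],[1,0,0,-125,0,0,0],[1,0,0,-155,0,0,0],[1,0,0,-175,0,0,0],[1,0,0,-185,0,0,0]]]'

```text
time_s: 17.45
position: [492.2, -0.4, 241.8]
eef_rot: [3.14, -0.0, 1.646]
force: [-0.0, -0.5, 0.4]
opening: 92.3
```

```bash
cat > top.py <<'E'
from h import *
from scipy.optimize import least_squares
delta([634,105,240],1.646)
for n in ('top','side'):
    d=arm.grab_frame(n)[1]; v,u=np.mgrid[0:480,0:640]; p=arm.camera_params(n); f=240/np.tan(np.radians(p['fovy'])/2)
    P=(np.stack([(u-p['cx'])/f,-(v-p['cy'])/f,-np.ones_like(d)],-1)*d[...,None])@Rotation.from_euler('xyz',p['rotation']).as_matrix().T+p['origin']
    q=P[(P[...,2]>122)&(P[...,2]<136)&(P[...,1]>40)&(P[...,1]<170)&(P[...,0]<532)&(P[...,0]>440)][:,:2]
    r=least_squares(lambda p:np.hypot(*(q-p[:2]).T)-p[2],[487,92,38],loss='soft_l1'); print(n,'cup',r.x,len(q))
    m=((P[...,2]>95)&(P[...,2]<156)&(P[...,0]>535)&(P[...,0]<745)&(P[...,1]>-5)&(P[...,1]<215)&((P[...,2]<108)|(P[...,2]>143))).astype(np.uint8)
    k,l,s,c=cv2.connectedComponentsWithStats(m); C=[]
    for i in range(1,k):
        if s[i,4]>100: q=P[l==i]; C.append(q.mean(0)); print(c[i].round(),s[i,4],C[-1].round(1))
E
python3 top.py; python3 - <<'E'
from h import *
im,d,onz,cloud=wrist(); cv2.imwrite('pics/w4.png',im[:,:,::-1]); np.save('w4_P.npy',cloud())
E
```

```text
at 17.45 [ 4.922e+02 -4.000e-01  2.418e+02] [ 3.14  -0.     1.646] F [-0.  -0.5  0.4] open 92.3
shift [ 94.5 149.3   2.1] turn [ 0.001 -0.    -0.   ]
top cup [485.052203    91.45277785  36.85413925] 90
[309. 195.] 377 [705.2  78.8 100.2]
[276. 207.] 377 [678.3 162.5  99.8]
[331. 223.] 387 [634.3  26.7 100.4]
[274. 242.] 170 [589.7 162.3 147.2]
[307. 251.] 211 [567.7  87.8  99.9]
side cup [485.36791783  96.81676654  36.93407512] 251
[291. 244.] 202 [626.3  43.5 106.9]
[255. 254.] 317 [705.4  85.  100.4]
[313. 261.] 330 [562.9  85.  100.5]
[293. 273.] 174 [589.9 169.2 147.3]
[257. 282.] 363 [678.5 168.6 100.6]
```

View pics/w4.png

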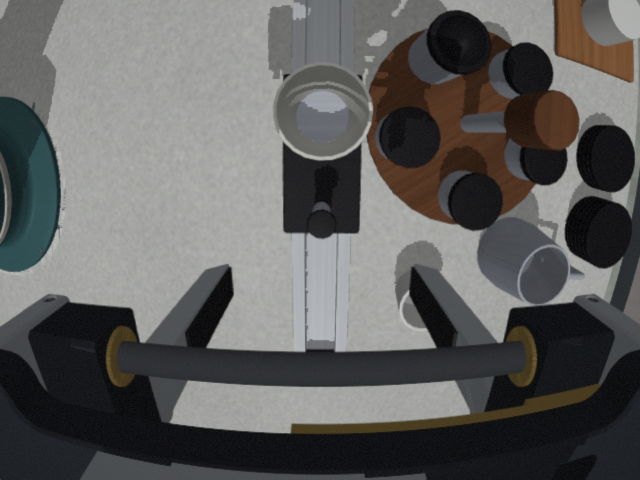

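The cup-to-axis offset agrees with the stop within about 1 mm in both the top and side views, so the carrier is in its stop. The turn needed is about 1.01 rad anticlockwise. Next I'll go above the knob.

send_rows --commands '[[[1,8,12,0,0,0,0],[1,22,35,0,0,0,0],[1,36,58,0,0,0,0],[1,52,82,0,0,0,0],[1,68,107,0,0,0,0],[1,82,130,0,0,0,0],[1,91,145,0,0,0,0],[1,94,150,0,0,0,0]]]'

```text
time_s: 18.6
position: [635.1, 105.6, 238.8]
eef_rot: [-3.14, 0.001, 1.647]
force: [-0.5, 1.1, -0.5]
opening: 94.2
```

```bash
python3 - <<'E'
from h import *
delta([635,105,177],1.646)
im,d,onz,cloud=wrist(); cv2.imwrite('pics/w5.png',im[:,:,::-1]); P=cloud()
m=(P[...,2]>195)&(P[...,2]<222)&(abs(P[...,0]-635)<32)&(abs(P[...,1]-105)<40); q=P[m]; print(len(q),q.mean(0),q.min(0),q.max(0))
m=(P[...,2]>143)&(P[...,2]<156)&(abs(P[...,0]-590)<40)&(abs(P[...,1]-165)<40); q=P[m]; print(len(q),q.mean(0),q.min(0),q.max(0))
E
```

```text
at 18.6 [635.1 105.6 238.8] [-3.140e+00  1.000e-03  1.647e+00] F [-0.5  1.1 -0.5] open 94.2
shift [-0.6  0.  61.8] turn [-0.002  0.001  0.001]
3621 [635.9058326  108.58010694 213.35552311] [616.55003348  86.63482564 195.04820205] [656.00817885 125.81127267 216.95022293]
2117 [592.8795535  166.57507292 148.82704073] [572.54634083 146.58295646 143.00562263] [611.52656598 186.52731268 154.12039477]
```

View pics/w5.png

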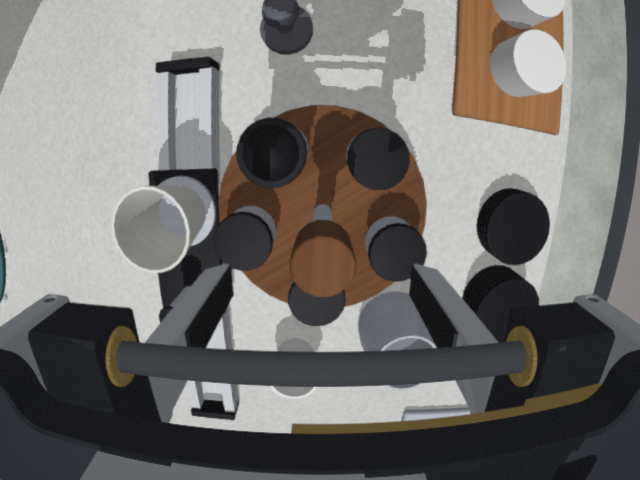

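The knob at (322,258) is centred between the open fingers, and the tall shaker is at (272,152). I'll descend and grip.

send_rows --commands '[[[1,0,0.5,10,0,0,0],[1,0,0.5,24,0,0,0],[1,0,0.5,38,0,0,0],[1,0,0.5,52,0,0,0],[1,0,0.5,60,0,0,0],[1,0,0.5,62,0,0,0],[-1,0,0.5,62,0,0,0],[-1,0,0.5,62,0,0,0]]]' --grip_force 25

```text
time_s: 19.65
position: [635.3, 104.6, 178.9]
eef_rot: [3.141, -0.0, 1.646]
force: [-0.3, 0.5, 0.4]
opening: 77.4
```

send_rows --commands '[[[-1,0,0,0,0,0,0],[-1,0,0,0,0,0,0],[-1,0,0,0,0,0,0],[-1,0,0,0,0,0,0],[-1,0,0,0,0,0,0],[-1,0,0,0,0,0,0],[-1,0,0,0,0,0,0],[-1,0,0,0,0,0,0]]]'

```text
time_s: 20.65
position: [636.1, 104.7, 178.6]
eef_rot: [3.139, 0.0, 1.646]
force: [10.6, 0.4, -6.0]
opening: 39.8
```

send_rows --commands '[[[-1,0,0,0,0,0,-0.06],[-1,0,0,0,0,0,-0.13],[-1,0,0,0,0,0,-0.2],[-1,0,0,0,0,0,-0.27],[-1,0,0,0,0,0,-0.34],[-1,0,0,0,0,0,-0.41],[-1,0,0,0,0,0,-0.47],[-1,0,0,0,0,0,-0.5]]]'

```text
time_s: 21.65
position: [635.6, 104.6, 178.5]
eef_rot: [3.141, 0.001, 2.147]
force: [5.8, 0.1, -2.5]
opening: 39.6
```

send_rows --commands '[[[-1,0,0,0,0,0,-0.06],[-1,0,0,0,0,0,-0.13],[-1,0,0,0,0,0,-0.2],[-1,0,0,0,0,0,-0.27],[-1,0,0,0,0,0,-0.34],[-1,0,0,0,0,0,-0.41],[-1,0,0,0,0,0,-0.47],[-1,0,0,0,0,0,-0.5]]]'

```text
time_s: 22.65
position: [635.3, 104.2, 178.6]
eef_rot: [-3.141, 0.001, 2.646]
force: [3.4, -1.5, -0.4]
opening: 39.4
```

```bash
python3 top.py; python3 - <<'E'
from h import *
im,_=arm.grab_frame('side'); cv2.imwrite('pics/s2.png',im[:,:,::-1])
E
```

```text
at 22.65 [635.3 104.2 178.6] [-3.141e+00  1.000e-03  2.646e+00] F [ 3.4 -1.5 -0.4] open 39.4
shift [  1.4   0.1 -61.4] turn [0.    0.001 1.   ]
top cup [485.35735757  91.57446127  36.54532398] 47
[323. 198.] 107 [697.2  44.6 100.1]
[335. 234.] 159 [608.4  17.6 100.1]
side cup [485.5080031   96.85699086  36.81034549] 257
[296. 244.] 287 [614.3  36.1 100.2]
[260. 250.] 294 [697.7  68.6 100.3]
[312. 254.] 150 [559.7 104.  147. ]
[253. 277.] 358 [692.  155.7 100.4]
[286. 289.] 392 [606.7 178.  100.5]
```

View pics/s2.png

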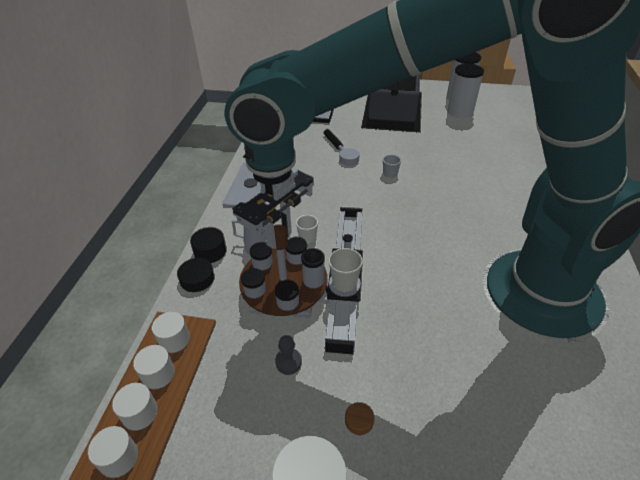

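The side view shows the tall shaker at (312,258) facing the cup at (345,268). It measures within about 0.02 rad of square. I'll settle for one call and hand in.

send_rows --commands '[[[-1,0,0,0,0,0,-0.01],[-1,0,0,0,0,0,-0.01],[-1,0,0,0,0,0,-0.01],[-1,0,0,0,0,0,-0.01],[-1,0,0,0,0,0,-0.01],[-1,0,0,0,0,0,-0.01],[-1,0,0,0,0,0,-0.01],[-1,0,0,0,0,0,-0.01]]]'

```text
time_s: 23.8
position: [635.2, 104.2, 178.6]
eef_rot: [-3.141, 0.001, 2.655]
force: [4.5, -2.4, -0.7]
opening: 39.5
```

```bash
python3 top.py | grep -E "at |147|cup"; python3 -c "
from plant import arm
print(arm.finish_job())"
```

```text
at 23.8 [635.2 104.2 178.6] [-3.141e+00  1.000e-03  2.655e+00] F [ 4.5 -2.4 -0.7] open 39.5
top cup [485.21240639  91.85272891  36.81057469] 46
side cup [485.36519526  97.08853457  36.72317037] 260
[312. 254.] 152 [559.7 104.2 147.3]
the job is handed in; nothing more can be done
None
```

I slid the carrier about 131 mm by its post into the stop. I then gripped the centre knob, turned the carousel about 1.01 rad anticlockwise, and handed the job in at about 24 s, still gripping.

- **Cup in its stop:** the cup sits within about 1–1.5 mm of the stop in both the top and side views. I also felt the push force peak at 12 N and then drop off as the carrier went in.
- **Tall shaker facing the cup:** it measures within about 0.02 rad (1–1.5 mm) of facing squarely. This comes from the side view only, because the arm hid the shaker from the top camera.
- **Grip:** the fingers hold the 40 mm knob at 39.5 mm opening with 25 N commanded and the arm at rest. I did not measure the finger contact force or the carousel's speed directly.
- **Bystanders:** those visible in the last side picture stood as before. The milk jug was partly hidden by the gripper and I did not measure any of them.

**Disagreements:**
- The cameras differed by up to 6 mm in absolute y, so I relied on positions relative to the carousel axis within each view.
- On the carrier the fingers read 24.5 mm, so they held the 26 mm cap rather than the 18 mm post. It did not slip.
- The 12 N peak was higher than the roughly 4 N given for leaving the stop, and I did not pull back to test that the stop holds.

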